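# Set the graded piers of a bridge model on their footings

## Task

Stand the four loose bridge piers upright on the four footings of the site board, one to a footing, in order of height, so that the deck can climb from the bank to the gate: the shortest next to the low abutment, rising to the tallest next to the tower. Centre each pier on its footing with its pointed foot lined up with the footing's points, let go of them all, and do not knock any pier over on the way.

Things in the scene. Friction and masses are not known exactly. Their poses are not given: they have to be found in the camera images.
- pier_46: Shortest loose bridge pier, 46 mm tall over all, cream board with brown burnt edges: solid flat-sided shaft 40 mm (x) by 26 mm (y) up to a flat top, on a foot 6 mm high, 62 mm (x) by 34 mm (y), pointed at both x ends; alike end for end. 35-110 g. Origin: centre of underside, z up. Starts upright on the table (height 0) on the robot's side of the grey board, in a shuffled loose row.
- pier_62: Second shortest loose bridge pier, 62 mm tall over all, cream board with brown burnt edges: solid flat-sided shaft 40 mm (x) by 26 mm (y) up to a flat top, on a foot 6 mm high, 62 mm (x) by 34 mm (y), pointed at both x ends; alike end for end. 35-110 g. Origin: centre of underside, z up. Starts upright on the table (height 0) on the robot's side of the grey board, in a shuffled loose row.
- pier_78: Second tallest loose bridge pier, 78 mm tall over all, cream board with brown burnt edges: solid flat-sided shaft 40 mm (x) by 26 mm (y) up to a flat top, on a foot 6 mm high, 62 mm (x) by 34 mm (y), pointed at both x ends; alike end for end. 35-110 g. Origin: centre of underside, z up. Starts upright on the table (height 0) on the robot's side of the grey board, in a shuffled loose row.
- pier_94: Tallest loose bridge pier, 94 mm tall over all, cream board with brown burnt edges: solid flat-sided shaft 40 mm (x) by 26 mm (y) up to a flat top, on a foot 6 mm high, 62 mm (x) by 34 mm (y), pointed at both x ends; alike end for end. 35-110 g. Origin: centre of underside, z up. Starts upright on the table (height 0) on the robot's side of the grey board, in a shuffled loose row.
- footing_a: One of four alike fixed footings in a straight row on the grey board, 84 mm apart: cream plate, burnt edge, 4 mm thick, 82 mm (x, across the row) by 50 mm (y, along it), pointed at both x ends. Origin: centre of underside, 10 mm above the table; its top is 14 mm above the table. The letters' order in the row changes from start to start: go by position between tower and abutment.
- footing_b: One of four alike fixed footings in a straight row on the grey board, 84 mm apart: cream plate, burnt edge, 4 mm thick, 82 mm (x, across the row) by 50 mm (y, along it), pointed at both x ends. Origin: centre of underside, 10 mm above the table; its top is 14 mm above the table. The letters' order in the row changes from start to start: go by position between tower and abutment.
- footing_c: One of four alike fixed footings in a straight row on the grey board, 84 mm apart: cream plate, burnt edge, 4 mm thick, 82 mm (x, across the row) by 50 mm (y, along it), pointed at both x ends. Origin: centre of underside, 10 mm above the table; its top is 14 mm above the table. The letters' order in the row changes from start to start: go by position between tower and abutment.
- footing_d: One of four alike fixed footings in a straight row on the grey board, 84 mm apart: cream plate, burnt edge, 4 mm thick, 82 mm (x, across the row) by 50 mm (y, along it), pointed at both x ends. Origin: centre of underside, 10 mm above the table; its top is 14 mm above the table. The letters' order in the row changes from start to start: go by position between tower and abutment.
- tower: Fixed cream gate tower, square, 95 mm over its four round corner turrets, 216 mm above the table, at one end of the row of footings (either end) and in line with it, its centre 140 mm from the centre of the nearest footing. Origin: centre of its underside, 10 mm above the table; x across the row, y along it.
- abutment: Fixed low cream block with two parapets, 90 by 74 mm and 36 mm high, the river-bank end of the bridge model, at the other end of the row, 140 mm from the nearest footing. Origin: centre of its underside, 10 mm above the table; x across the row, y along it.
There are look-alikes about, which are no part of the job. Leave any purple look-alike of the pier_94 alone. What is shaped like the pier_62 but yellow is not meant.

How it is judged:
At the end, for the whole second after the job is handed in: Each pier stands at rest and upright (within 0.08 rad) on a footing, its underside on the plate, its centre within 12 mm of the footing's centre and its long axis within 0.2 rad of the footing's (either way round); counted from the tower the order is 94, 78, 62, 46 mm, one pier to each footing (((horizontal distance between pier_46 and footing_a below 0.012 m and angle between the x axis of pier_46 and the x axis of footing_a, either way round below 0.2 rad and z of pier_46 in the frame of footing_a between 0.001 and 0.008 m) or (horizontal distance between pier_46 and footing_b below 0.012 m and angle between the x axis of pier_46 and the x axis of footing_b, either way round below 0.2 rad and z of pier_46 in the frame of footing_b between 0.001 and 0.008 m) or (horizontal distance between pier_46 and footing_c below 0.012 m and angle between the x axis of pier_46 and the x axis of footing_c, either way round below 0.2 rad and z of pier_46 in the frame of footing_c between 0.001 and 0.008 m) or (horizontal distance between pier_46 and footing_d below 0.012 m and angle between the x axis of pier_46 and the x axis of footing_d, either way round below 0.2 rad and z of pier_46 in the frame of footing_d between 0.001 and 0.008 m)) and horizontal distance between pier_46 and tower between 0.362 and 0.422 m and angle between each of pier_46, pier_62, pier_78, pier_94's own z axis and vertical below 0.08 rad and linear speed of each of pier_46, pier_62, pier_78, pier_94 below 0.02 m/s and ((horizontal distance between pier_62 and footing_a below 0.012 m and angle between the x axis of pier_62 and the x axis of footing_a, either way round below 0.2 rad and z of pier_62 in the frame of footing_a between 0.001 and 0.008 m) or (horizontal distance between pier_62 and footing_b below 0.012 m and angle between the x axis of pier_62 and the x axis of footing_b, either way round below 0.2 rad and z of pier_62 in the frame of footing_b between 0.001 and 0.008 m) or (horizontal distance between pier_62 and footing_c below 0.012 m and angle between the x axis of pier_62 and the x axis of footing_c, either way round below 0.2 rad and z of pier_62 in the frame of footing_c between 0.001 and 0.008 m) or (horizontal distance between pier_62 and footing_d below 0.012 m and angle between the x axis of pier_62 and the x axis of footing_d, either way round below 0.2 rad and z of pier_62 in the frame of footing_d between 0.001 and 0.008 m)) and horizontal distance between pier_62 and tower between 0.278 and 0.338 m and ((horizontal distance between pier_78 and footing_a below 0.012 m and angle between the x axis of pier_78 and the x axis of footing_a, either way round below 0.2 rad and z of pier_78 in the frame of footing_a between 0.001 and 0.008 m) or (horizontal distance between pier_78 and footing_b below 0.012 m and angle between the x axis of pier_78 and the x axis of footing_b, either way round below 0.2 rad and z of pier_78 in the frame of footing_b between 0.001 and 0.008 m) or (horizontal distance between pier_78 and footing_c below 0.012 m and angle between the x axis of pier_78 and the x axis of footing_c, either way round below 0.2 rad and z of pier_78 in the frame of footing_c between 0.001 and 0.008 m) or (horizontal distance between pier_78 and footing_d below 0.012 m and angle between the x axis of pier_78 and the x axis of footing_d, either way round below 0.2 rad and z of pier_78 in the frame of footing_d between 0.001 and 0.008 m)) and horizontal distance between pier_78 and tower between 0.194 and 0.254 m and ((horizontal distance between pier_94 and footing_a below 0.012 m and angle between the x axis of pier_94 and the x axis of footing_a, either way round below 0.2 rad and z of pier_94 in the frame of footing_a between 0.001 and 0.008 m) or (horizontal distance between pier_94 and footing_b below 0.012 m and angle between the x axis of pier_94 and the x axis of footing_b, either way round below 0.2 rad and z of pier_94 in the frame of footing_b between 0.001 and 0.008 m) or (horizontal distance between pier_94 and footing_c below 0.012 m and angle between the x axis of pier_94 and the x axis of footing_c, either way round below 0.2 rad and z of pier_94 in the frame of footing_c between 0.001 and 0.008 m) or (horizontal distance between pier_94 and footing_d below 0.012 m and angle between the x axis of pier_94 and the x axis of footing_d, either way round below 0.2 rad and z of pier_94 in the frame of footing_d between 0.001 and 0.008 m)) and horizontal distance between pier_94 and tower between 0.11 and 0.17 m); the robot touches nothing.
It fails at once if a pier is knocked over (tipped more than 0.8 rad) (angle between any of pier_46, pier_62, pier_78, pier_94's own z axis and vertical above 0.8 rad).
It also fails if it takes over 115 s, if anything falls off the work surface, if the arm or the gripper's body presses on something with over 40 N, if the wrist force passes 120 N, or if a joint passes its speed limit or range.

## Robot

A 6-joint arm with a two-finger parallel gripper is mounted at the origin on the work surface. World frame = base frame: x ahead of the robot, y to its left, z up, the work surface at z = 0. Lengths are in m, angles in rad, forces in N, time in s.
With the tool pointing down it reaches from about 0.25 to 0.725 m from the base axis. Payload 4 kg.
Tool frame: the origin (TCP) lies at the very end of the fingers, on their centre line; the grasp point (between the pads) lies 19 mm behind it; z points along the fingers, y is the line along which they close (so a half turn about z gives the same grasp; the last joint's range is limited). The gripper opens to 85 mm and grips with 20 to 120 N. Pads are 22 mm wide; open, the fingers measure 114 mm over their backs; the gripper's body (76 mm by 85 mm) begins 54 mm behind the grasp point. The pads swing forward as they close: fully open they stand 13 mm farther back than shut.
Start: joints at [1.338, 0.241, 0.005, 1.335, 0, 1.571], TCP at [0.115, 0.487, 0.231] pointing down, gripper open.
Joint ranges: [-2.72, 2.72], [-1.05, 1.87], [-1.09, 1.28], [-1.99, 2.15], [-1.42, 1.44], [-3.14, 3.14]. Speed limits (rad/s): [2.79, 2.79, 3.14, 3.14, 3.14, 3.14].

## Interface

Orientations are given as a unit quaternion [x, y, z, w].
In Python, from workcell import bot, vision, workorder, boxes_of gives the robot as it stands.
- The arm moves only by the tool send_rows, never from a script. Its argument "motion" is text: rows parted by semicolons, each of 5 numbers parted by spaces: the closure, from -1 (fully open) to 1 (shut), so that 0 is half open, then the shift along the tool's x, y, z in cm, then the turn about the tool's z in rad. In form: claw x y z twist; .... A call has 1 to 5 rows; each row is the pose to reach, as a shift and turn from the pose commanded when the call began, along the tool's axes at that moment; what a row does not reach only later rows make up. A row lasts 1/10 s, in which the tool goes at most 50 mm and 8.59 degrees, less where a joint would pass 70% of its speed; a pose out of reach is approached as far as the arm can. A call with a gripper value outside its range is refused whole. The fingers move at their own pace and stop on an object; the grip force is fixed at half the most. Time passes only in rows, so rows that repeat a pose let the fingers close. It gives the time, the measured TCP pose, the force, the opening and the grip force at its end, in the units of the state.
- bot.get_obs(): the state, without advancing time (a new reading comes with each control period).
- vision.camera(name): name is "scene" or "top" or "wrist"; returns the picture (400x640x3 uint8, red, green, blue); there is no depth.
- vision.camera_model(name): a dict with "fov_y" (degrees; the focal length in pixels is half the picture's height over the tangent of half this angle, whatever the lens; pixels are square), "cx", "cy" (the principal point, pixels), "world_from_camera" (4x4, takes a point from camera to world coordinates); the wrist camera has in their place "hand_eye" (4x4, takes a point from camera to tool coordinates, whose origin is the TCP and whose axes are the flange's). Camera axes: x right, y down, z forward; pixel columns grow to the right and rows downward; lengths in m; the calibration is good to about 2 mm. A picture is of the moment at which its call begins: read the wrist's pose just before it. camera_model takes no time and is no camera call.
- workorder.job_done(): hands the job in; it is judged then, once.
Trained networks look in the newest picture that a camera, given by its name, has taken for a name from the list of things; names that differ only in an ending like _2 or _b are one class to them, and where a whole thing is asked for, a point or a joint stands for the part that bears it (a point fixed in the world has none). Each returns a list of dicts, best first, with "conf" (0 to 1); they miss things now and then, are a little off and sometimes report something else, mostly with a low value. They report only what shows in the picture. A call takes as long as a camera call. They do not tell look-alikes from the thing itself.
- boxes_of(camera, target): "rect" ([centre column, centre row, width, height] in pixels, round what is visible of it).
The state is a dict: "clock": time; "joint_pos": joint angles; "joint_vel": joint speeds; "tau": joint torques, N m; "eef_pos": TCP position; "tool_rot": TCP orientation; "ft_force": force on the tool from outside, world axes, zero at the start; "ft_torque": the same for the moment, N m; "grip_width": finger opening in m; "grasp_force": force on a finger pad.
Only numpy, scipy, OpenCV 4.12 (cv2) and the standard library are available. Lean on these libraries where they do the work, as an engineer would, in place of code of your own. Each camera call takes 0.05 s, during which the arm holds its last target. There are 200 camera calls.

## Working session

There is one attempt and no reset: what is moved stays moved. The work goes in short steps, Python scripts to look and compute and a tool call to move; the robot and the scene stay as the last step left them, time stands still between calls to the robot, and variables do not carry over. Pictures are saved under pics/ and viewed, at most 14 in all, crops included, and the job is handed in when it is done.

Besides the shell and the picture viewer there is one more tool, called after "Request:" as name(argument=value, ...), one argument or row to a line, values as JSON. send_rows: Moves the arm, as the interface text tells. Its arguments: {"type":"object","properties":{"motion":{"type":"string"}},"required":["motion"]}

```bash
mkdir -p pics; ls; python3 - <<'E'
from workcell import bot, vision, workorder, boxes_of
import cv2, numpy as np
np.set_printoptions(precision=4,suppress=True)
for c in ("scene","top"):
    im=vision.camera(c); cv2.imwrite(f"pics/{c}0.png",im[:,:,::-1]); m=vision.camera_model(c); print(c,m)
    for t in ("pier_46","pier_62","pier_78","pier_94","footing_a","tower","abutment"):
        print(t,[(np.round(d["rect"]).astype(int).tolist(),round(d["conf"],2)) for d in boxes_of(c,t)])
print(vision.camera_model("wrist")); print(bot.get_obs())
E
```

```text
pics
scene {'fov_y': 48.2754156727746, 'cx': 315.73945518611293, 'cy': 196.0484788557281, 'world_from_camera': array([[-0.3866,  0.711 , -0.5873,  1.0841],
       [ 0.9221,  0.2861, -0.2606,  0.2434],
       [-0.0173, -0.6423, -0.7662,  0.772 ],
       [ 0.    ,  0.    ,  0.    ,  1.    ]])}
pier_46 [([300, 166, 19, 46], 0.96), ([405, 191, 19, 29], 0.76), ([325, 138, 13, 48], 0.76), ([399, 232, 26, 41], 0.76), ([267, 157, 24, 28], 0.72), ([237, 125, 26, 36], 0.65), ([443, 277, 88, 114], 0.25)]
pier_62 [([300, 166, 19, 46], 0.96), ([405, 191, 19, 29], 0.76), ([325, 138, 13, 48], 0.76), ([399, 232, 26, 41], 0.76), ([267, 157, 24, 28], 0.72), ([237, 125, 26, 36], 0.65), ([443, 277, 88, 114], 0.25)]
pier_78 [([300, 166, 19, 46], 0.96), ([405, 191, 19, 29], 0.76), ([325, 138, 13, 48], 0.76), ([399, 232, 26, 41], 0.76), ([267, 157, 24, 28], 0.72), ([237, 125, 26, 36], 0.65), ([443, 277, 88, 114], 0.25)]
pier_94 [([300, 166, 19, 46], 0.96), ([405, 191, 19, 29], 0.76), ([325, 138, 13, 48], 0.76), ([399, 232, 26, 41], 0.76), ([267, 157, 24, 28], 0.72), ([237, 125, 26, 36], 0.65), ([443, 277, 
[... 1549 characters left out ...]
8.07184001459683, 'hand_eye': array([[ 0.0005, -0.9647, -0.2632,  0.0662],
       [ 1.    ,  0.0005, -0.0001,  0.0005],
       [ 0.0002, -0.2632,  0.9647, -0.1435],
       [ 0.    ,  0.    ,  0.    ,  1.    ]])}
{'clock': 0.8, 'joint_pos': array([1.338 , 0.2405, 0.005 , 1.3352, 0.    , 1.5708]), 'joint_vel': array([ 0.0023,  0.0017, -0.0025,  0.0003,  0.0011,  0.0019]), 'tau': array([ -0.0003, -37.2152,  25.2679,   0.0009,   0.0001,  -0.    ]), 'eef_pos': array([0.1153, 0.4865, 0.2313]), 'tool_rot': array([ 0.1161,  0.9932,  0.    , -0.    ]), 'ft_force': array([ 0.4782,  0.7914, -0.0171]), 'ft_torque': array([ 0.0121, -0.0068,  0.0086]), 'grasp_force': 0.0, 'grip_width': 0.0857052580160604}
```

```bash
python3 - <<'E'
import cv2
t=cv2.imread("pics/top0.png")[90:310,140:480]; cv2.imwrite("pics/top0c.png",cv2.resize(t,(800,518),interpolation=cv2.INTER_CUBIC))
t=cv2.imread("pics/scene0.png")[90:340,140:490]; cv2.imwrite("pics/scene0c.png",cv2.resize(t,(800,571),interpolation=cv2.INTER_CUBIC))
E
```

```text
(no output)
```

View pics/top0c.png

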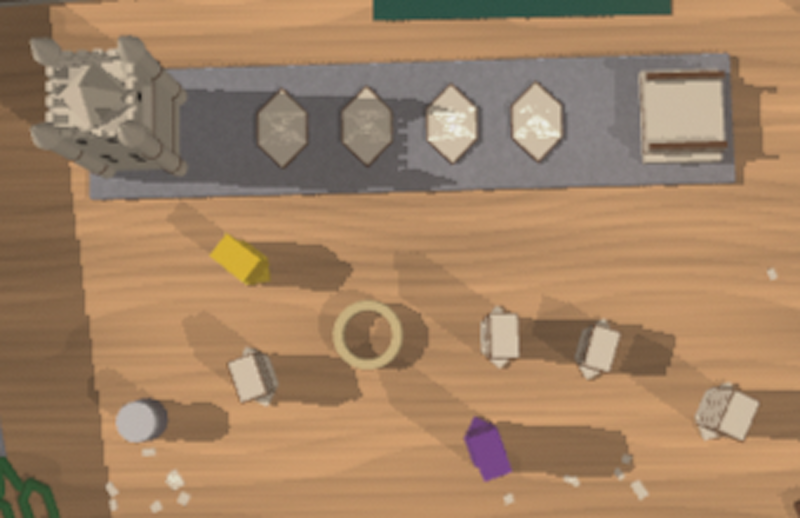

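View pics/scene0c.png

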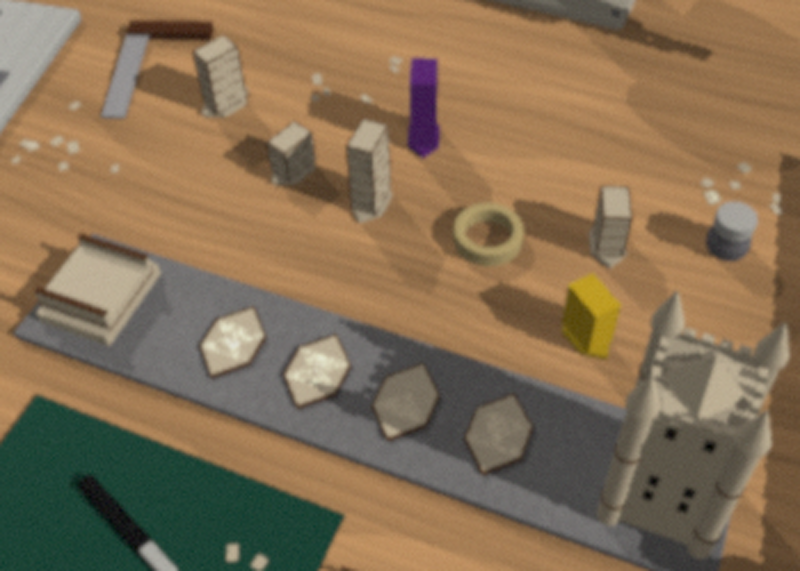

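```bash
cat > h.py <<'E'
from workcell import bot, vision, workorder, boxes_of
import cv2, numpy as np
from scipy.spatial.transform import Rotation as R
np.set_printoptions(precision=4,suppress=True)
def model(c,obs=None):
    m=vision.camera_model(c); f=200/np.tan(np.radians(m["fov_y"])/2)
    if "hand_eye" in m:
        T=np.eye(4);T[:3,:3]=R.from_quat(obs["tool_rot"]).as_matrix();T[:3,3]=obs["eef_pos"];W=T@m["hand_eye"]
    else: W=m["world_from_camera"]
    return np.array([[f,0,m["cx"]],[0,f,m["cy"]],[0,0,1]]),W
def ray(M,p):
    K,W=M; return W[:3,3],W[:3,:3]@np.linalg.solve(K,[p[0],p[1],1])
def at(M,p,z):
    o,d=ray(M,p); return o+d*(z-o[2])/d[2]
def proj(M,P):
    K,W=M; q=(np.atleast_2d(P)-W[:3,3])@W[:3,:3]@K.T; return q[:,:2]/q[:,2:]
def tri(M1,p1,M2,p2):
    o,d=ray(M1,p1);a,e=ray(M2,p2); s=np.linalg.lstsq(np.c_[d,-e],a-o,rcond=None)[0]
    u,v=o+d*s[0],a+e*s[1]; return (u+v)/2,np.linalg.norm(u-v)
def rect(c,yaw,z,lx,ly):
    k=np.array([[1,1],[1,-1],[-1,-1],[-1,1]])*[lx/2,ly/2]; r=np.array([[np.cos(yaw),-np.sin(yaw)],[np.sin(yaw),np.cos(yaw)]])
    return np.c_[k@r.T+c,np.full(4,z)]
E
python3 - <<'E'
from h import *
T=model("top");S=model("scene")
ft=lambda p:np.array(p)/2.3529+[140,90]; fs=lambda p:np.array(p)/2.2857+[140,90]
for n,a,b in [("A",(248,376),(614,200)),("B",(505,336),(369,136)),("C",(603,348),(291,139)),("D",(740,413),(216,60))]:
    print(n,*tri(T,ft(a),S,fs(b)))
for a,b in zip([(282,128),(367,126),(452,123),(538,121)],[(499,433),(406,401),(318,371),(233,342)]): print(at(T,ft(a),.014),at(S,fs(b),.014))
# tip axis
print([at(T,ft(a),.014) for a in [(282,88),(282,167),(538,82),(538,161)]])
print(bot.get_obs()["clock"])
E
```

```text
A [0.424  0.1663 0.0682] 0.0016715708723413602
B [ 0.4562 -0.0685  0.0953] 0.004290290541485254
C [ 0.4439 -0.1634  0.0462] 0.004824701321807654
D [ 0.3823 -0.2829  0.0649] 0.006281668435954838
[0.6674 0.14   0.014 ] [0.6646 0.1417 0.014 ]
[0.6677 0.0556 0.014 ] [0.6654 0.0577 0.014 ]
[ 0.6691 -0.0286  0.014 ] [ 0.6665 -0.0256  0.014 ]
[ 0.6694 -0.1136  0.014 ] [ 0.6675 -0.11    0.014 ]
[array([0.7078, 0.1398, 0.014 ]), array([0.6283, 0.1402, 0.014 ]), array([ 0.7086, -0.1146,  0.014 ]), array([ 0.6294, -0.1125,  0.014 ])]
0.8
```

```bash
python3 - <<'E'
from h import *
T=model("top");S=model("scene")
ft=lambda p:np.array(p)/2.3529+[140,90]
k=6; tiles=[]
for n,a,yaw in [("A",(248,376),.33),("D",(740,413),-.45)]:
    for h in (.062,.078):
        c=at(T,ft(a),h)[:2]; row=[]
        for M,im in ((T,"top0"),(S,"scene0")):
            p=proj(M,[[*c,h/2]])[0].astype(int); I=cv2.imread(f"pics/{im}.png"); x0,y0=p-[33,24]
            I=cv2.resize(I[y0:y0+48,x0:x0+66],None,fx=k,fy=k,interpolation=cv2.INTER_CUBIC)
            for q,col in ((rect(c,yaw,h,.04,.026),(0,0,255)),(rect(c,yaw,0.006,.04,.026),(0,255,0)),):
                u=((proj(M,q)-[x0,y0]+.5)*k).astype(int); cv2.polylines(I,[u],True,col,1)
            foot=np.vstack([rect(c,yaw,0,.04,.034),c.tolist()+[0]]); t=np.array([np.cos(yaw),np.sin(yaw)])*.031
            pts=np.array([foot[3],foot[0],[*(c+t),0],foot[1],foot[2],[*(c-t),0]]);u=((proj(M,pts)-[x0,y0]+.5)*k).astype(int); cv2.polylines(I,[u],True,(255,0,0),1)
            row.append(I)
        tiles.append(np.hstack(row))
I=np.vstack(tiles); I=np.hstack([np.vstack(tiles[:2]),np.vstack(tiles[2:])]); cv2.imwrite("pics/ov.png",cv2.resize(I,(800,int(I.shape[0]*800/I.shape[1])),interpolation=cv2.INTER_AREA)); print(I.shape)
E
```

```text
(576, 1584, 3)
```

View pics/ov.png

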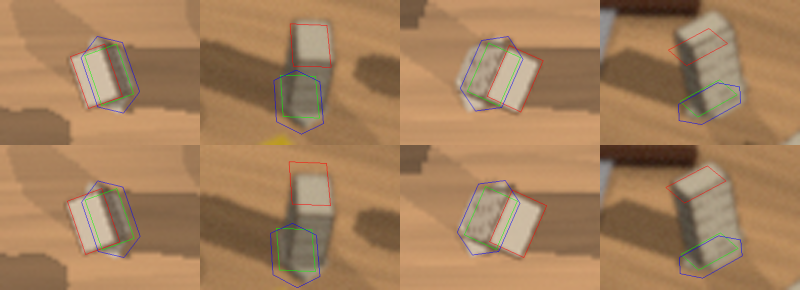

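```bash
cat >> h.py <<'E'
def pose():
    o=bot.get_obs(); Rm=R.from_quat(o["tool_rot"]).as_matrix(); return o,Rm,np.arctan2(-Rm[0,1],Rm[1,1])
def go(x,y,z,psi):
    o,Rm,p=pose(); s=Rm.T@(np.array([x,y,z])-o["eef_pos"])*100
    print("at",o["eef_pos"],round(p,3),"SHIFT cm",np.round(s,2),"twist",round(-((psi-p+np.pi/2)%np.pi-np.pi/2),3),"t",round(o["clock"],2))
E
python3 - <<'E'
from h import *
T=model("top")
ft=lambda p:np.array(p)/2.3529+[140,90]
for n,a,h in [("62",(248,376),.062),("94",(505,336),.094),("46",(603,348),.046),("78",(740,413),.078)]: print(n,at(T,ft(a),h))
go(*at(T,ft((248,376)),.062)[:2],.18,.33)
E
```

```text
62 [0.4241 0.1665 0.062 ]
94 [ 0.457  -0.0706  0.094 ]
46 [ 0.4449 -0.1656  0.046 ]
78 [ 0.3844 -0.2822  0.078 ]
at [0.1153 0.4865 0.2313] -0.233 SHIFT cm [-37.43 -24.01   5.13] twist -0.563 t 0.8
```

Request:
send_rows(
  motion="-1 -18.7 -12 0 -0.28; -1 -18.7 -12 0 -0.28; -1 -18.7 -12 0 -0.28; -1 -18.7 -12 0 -0.28; -1 -18.7 -12 0 -0.28",
)

```text
clock: 1.3
eef_pos: [0.2711, 0.3243, 0.2315]
tool_rot: [-0.023, 1.0, -0.0, 0.0]
ft_force: [-0.5, 0.7, -0.0]
grip_width: 0.0854
grasp_force: 0.0
```

```bash
python3 -c "
from h import *
go(.4241,.1665,.2,.33)"
```

```text
at [0.2711 0.3243 0.2315] 0.045 SHIFT cm [-14.57 -16.45   3.17] twist -0.285 t 1.3
```

Request:
send_rows(
  motion="-1 -14.6 -16.5 3.2 -0.285; -1 -14.6 -16.5 3.2 -0.285; -1 -14.6 -16.5 3.2 -0.285; -1 -14.6 -16.5 3.2 -0.285; -1 -14.6 -16.5 3.2 -0.285",
)

```text
clock: 1.8
eef_pos: [0.4247, 0.1667, 0.1992]
tool_rot: [-0.165, 0.986, -0.0, 0.0]
ft_force: [1.1, 0.4, -0.0]
grip_width: 0.0855
grasp_force: 0.0
```

```bash
cat >> h.py <<'E'
def look(name,c,yaw,h):
    o,_,p=pose(); M=model("wrist",o); I=vision.camera("wrist")[:,:,::-1].copy()
    print([(np.round(d["rect"]).astype(int).tolist(),round(d["conf"],2)) for d in boxes_of("wrist","pier_62")])
    for z,lx,ly,col in ((h,.04,.026,(0,0,255)),(.006,.04,.026,(0,255,0)),(0,.062,.034,(255,0,0))):
        cv2.polylines(I,[np.round(proj(M,rect(c,yaw,z,lx,ly))).astype(int)],True,col,1)
    print("top centre px",proj(M,[[*c,h]]),"psi",p,o["eef_pos"]); cv2.imwrite(f"pics/{name}.png",I)
E
python3 -c "
from h import *
look('w62',[.4241,.1665],.33,.062)"
```

```text
[([56, 135, 113, 74], 0.92), ([298, 283, 46, 74], 0.79), ([323, 177, 34, 59], 0.78), ([88, 32, 117, 64], 0.68)]
top centre px [[321.0474 185.8319]] psi 0.3309512873068723 [0.4247 0.1667 0.1992]
```

View pics/w62.png

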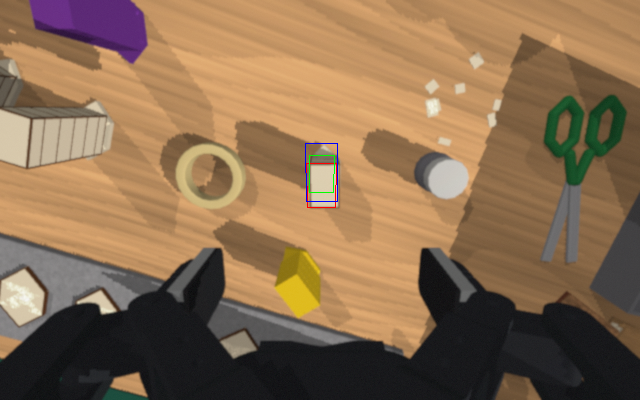

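Request:
send_rows(
  motion="-1 0 0 5 0; -1 0 0 10 0; -1 0 0 14 0; -1 0 0 17.5 0; -1 0 0 17.5 0",
)

```text
clock: 2.4
eef_pos: [0.4186, 0.1677, 0.0205]
tool_rot: [-0.166, 0.986, -0.001, -0.005]
ft_force: [-0.4, -0.7, -0.0]
grip_width: 0.0857
grasp_force: 0.0
```

Request:
send_rows(
  motion="0.5 0 0 0 0; 1 0 0 0 0; 1 0 0 0 0; 1 0 0 0 0; 1 0 0 0 0",
)

```text
clock: 2.9
eef_pos: [0.4247, 0.1693, 0.026]
tool_rot: [-0.165, 0.986, 0.0, 0.002]
ft_force: [-1.7, -0.5, 6.8]
grip_width: 0.0252
grasp_force: 59.8
```

Request:
send_rows(
  motion="1 0 0 -2 0; 1 0 0 -6 0; 1 0 0 -10 0; 1 0 0 -10 0; 1 0 0 -10 0",
)

```text
clock: 3.4
eef_pos: [0.424, 0.169, 0.1255]
tool_rot: [-0.165, 0.986, 0.0, 0.002]
ft_force: [-0.1, 0.0, -1.1]
grip_width: 0.0254
grasp_force: 58.9
```

```bash
python3 -c "
from h import *
go(.6676,-.028,.13,.008)"
```

```text
at [0.424  0.169  0.1255] 0.332 SHIFT cm [-16.61 -26.56  -0.4 ] twist 0.324 t 3.4
```

Request:
send_rows(
  motion="1 -3.3 -5.3 -0.1 0.065; 1 -6.6 -10.6 -0.2 0.13; 1 -10 -15.9 -0.3 0.195; 1 -13.3 -21.2 -0.4 0.26; 1 -16.6 -26.5 -0.4 0.324",
)

```text
clock: 3.9
eef_pos: [0.6178, 0.0103, 0.1256]
tool_rot: [-0.003, 1.0, 0.0, -0.002]
ft_force: [-0.1, 1.2, -0.2]
grip_width: 0.0252
grasp_force: 59.0
```

Request:
send_rows(
  motion="1 0 0 0 0; 1 0 0 0 0",
)

```text
clock: 4.1
eef_pos: [0.6167, 0.0107, 0.1248]
tool_rot: [-0.003, 1.0, 0.0, -0.003]
ft_force: [-0.8, 0.1, -1.0]
grip_width: 0.0255
grasp_force: 59.0
```

```bash
python3 -c "
from h import *
go(.6676,-.028,.04,.008)
o,_,p=pose(); M=model('wrist',o); I=vision.camera('wrist')[:,:,::-1].copy()
print([(np.round(d['rect']).astype(int).tolist(),round(d['conf'],2)) for d in boxes_of('wrist','footing_a')])
for c in [(.667,.1405),(.667,.0565),(.668,-.028),(.6688,-.1125)]:
    cv2.polylines(I,[np.round(proj(M,rect(c,.008,.014,.082,.05))).astype(int)],True,(0,0,255),1); print(proj(M,[[*c,.014]]))
cv2.imwrite('pics/wf.png',I)"
```

```text
at [0.6167 0.0107 0.1248] 0.006 SHIFT cm [-5.11 -3.9   8.45] twist -0.002 t 4.1
[([179, 250, 64, 80], 0.9), ([381, 244, 50, 69], 0.88), ([473, 249, 66, 86], 0.79), ([266, 243, 44, 60], 0.59)]
[[473.0749 253.3002]]
[[374.261  252.6642]]
[[274.7942 253.1103]]
[[175.3876 253.3391]]
```

View pics/wf.png

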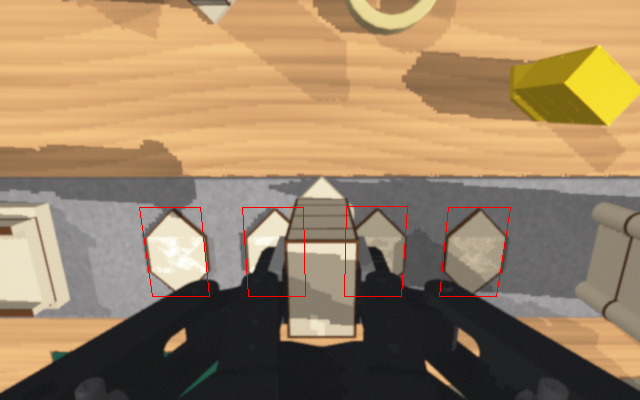

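```bash
python3 -c "
from h import *
o,_,p=pose(); M=model('wrist',o); e=o['eef_pos']
print(proj(M,[e+[-.031,0,-.023],e+[-.02,0,.036],e+[.02,0,.036],e+[-.021,0,.036]]))
go(.668,-.026,.08,.008)"
```

```text
[[320.9642 179.1781]
 [320.5253 243.0176]
 [319.6227 338.705 ]
 [320.5499 240.4054]]
at [0.616  0.0122 0.1262] 0.009 SHIFT cm [-5.19 -3.87  4.6 ] twist 0.001 t 4.2
```

Request:
send_rows(
  motion="1 -2.6 -2 0 0; 1 -5.1 -3.8 0 0; 1 -5.1 -3.8 2.5 0; 1 -5.1 -3.8 5 0; 1 -5.1 -3.8 5 0",
)

```text
clock: 4.7
eef_pos: [0.6648, -0.0243, 0.0736]
tool_rot: [-0.005, 1.0, 0.0, -0.005]
ft_force: [-1.5, 0.1, -0.6]
grip_width: 0.025
grasp_force: 59.1
```

```bash
python3 -c "
from h import *
go(.668,-.026,.042,.008)"
```

```text
at [ 0.6648 -0.0243  0.0736] 0.01 SHIFT cm [-0.35 -0.17  3.15] twist 0.002 t 4.7
```

Request:
send_rows(
  motion="1 -0.2 -0.2 1 0; 1 -0.2 -0.2 2 0; 1 -0.2 -0.2 2.8 0; 1 -0.2 -0.2 3.2 0; 1 -0.2 -0.2 3.2 0",
)

```text
clock: 5.2
eef_pos: [0.6706, -0.0277, 0.0452]
tool_rot: [-0.004, 1.0, 0.0, -0.001]
ft_force: [0.5, -0.6, -0.4]
grip_width: 0.0255
grasp_force: 59.1
```

Request:
send_rows(
  motion="1 0.2 0.1 0.1 0; 1 0.2 0.1 0.2 0; 1 0.2 0.1 0.3 0; 1 0.2 0.1 0.3 0; 1 0.2 0.1 0.3 0",
)

```text
clock: 5.7
eef_pos: [0.6692, -0.0269, 0.043]
tool_rot: [-0.004, 1.0, -0.0, 0.0]
ft_force: [0.9, -1.5, -0.1]
grip_width: 0.0256
grasp_force: 59.1
```

Request:
send_rows(
  motion="1 0.1 0.05 0.1 0; 1 0.1 0.05 0.2 0; 1 0.1 0.05 0.3 0; 1 0.1 0.05 0.3 0",
)

```text
clock: 6.1
eef_pos: [0.6681, -0.0263, 0.0402]
tool_rot: [-0.004, 1.0, 0.0, 0.0]
ft_force: [-1.9, 0.0, 0.7]
grip_width: 0.0254
grasp_force: 59.4
```

Request:
send_rows(
  motion="1 0 0 0.1 0; 0.2 0 0 0.1 0; -0.2 0 0 0.1 0; -0.2 0 0 0 0; -0.2 0 0 0 0",
)

```text
clock: 6.6
eef_pos: [0.6682, -0.0263, 0.0397]
tool_rot: [-0.004, 1.0, 0.0, -0.0]
ft_force: [-0.0, -0.7, 0.3]
grip_width: 0.0513
grasp_force: 0.0
```

Request:
send_rows(
  motion="-0.3 0 0 -3 0; -0.3 0 0 -7 0; -0.5 0 0 -12 0; -1 0 0 -15 0; -1 0 0 -15 0",
)

```text
clock: 7.1
eef_pos: [0.6715, -0.0265, 0.1969]
tool_rot: [-0.004, 1.0, -0.0, 0.006]
ft_force: [0.9, -0.6, 0.5]
grip_width: 0.0853
grasp_force: 0.0
```

```bash
python3 -c "
from h import *
look('p62',[.668,-.026],.008,.076)
go(.457,-.0706,.19,.05)"
```

```text
[([238, 172, 50, 75], 0.69), ([321, 175, 33, 68], 0.62), ([571, 30, 106, 59], 0.62), ([320, 164, 48, 60], 0.38)]
top centre px [[321.4449 185.394 ]] psi 0.008205221026252629 [ 0.6715 -0.0265  0.1969]
at [ 0.6687 -0.0264  0.1908] 0.008 SHIFT cm [21.2  -4.25  0.03] twist -0.042 t 7.2
```

View pics/p62.png

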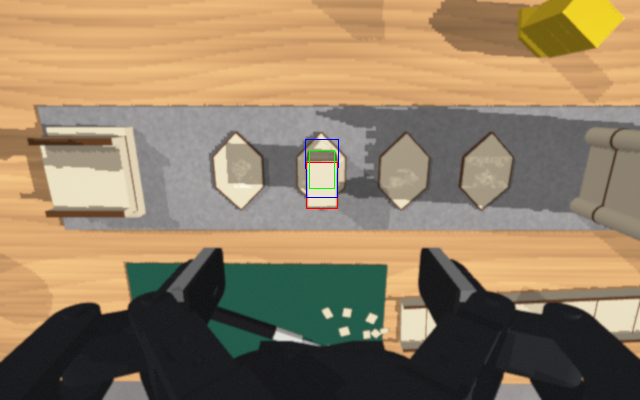

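Request:
send_rows(
  motion="-1 4.5 -0.9 0 0; -1 9 -1.8 0 -0.02; -1 13.5 -2.7 0 -0.04; -1 18 -3.6 0 -0.042; -1 21.2 -4.3 0 -0.042",
)

```text
clock: 7.7
eef_pos: [0.4519, -0.0711, 0.1875]
tool_rot: [-0.025, 1.0, 0.0, -0.003]
ft_force: [0.7, -0.5, 1.0]
grip_width: 0.0851
grasp_force: 0.0
```

```bash
python3 -c "
from h import *
look('w94',[.457,-.0706],.05,.094)
go(.457,-.0706,.06,.05)"
```

```text
[([323, 195, 38, 81], 0.92), ([77, 94, 110, 70], 0.83), ([227, 170, 58, 60], 0.79), ([350, 66, 56, 81], 0.76), ([567, 280, 84, 69], 0.7)]
top centre px [[320.8924 207.0744]] psi 0.04993189903343629 [ 0.4519 -0.0711  0.1875]
at [ 0.4504 -0.0712  0.1877] 0.048 SHIFT cm [-0.76  0.02 12.76] twist -0.002 t 7.8
```

View pics/w94.png

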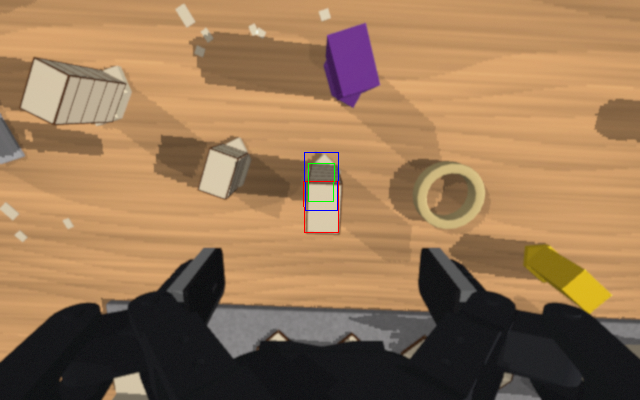

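Request:
send_rows(
  motion="-1 0 0 4 0; -1 0 0 8 0; -1 0 0 11.5 0; -1 0 0 14.2 0; -1 0 0 14.2 0",
)

```text
clock: 8.3
eef_pos: [0.4524, -0.0702, 0.0431]
tool_rot: [-0.025, 1.0, 0.001, -0.005]
ft_force: [-0.4, 0.1, -0.2]
grip_width: 0.0852
grasp_force: 0.0
```

Request:
send_rows(
  motion="0.5 0 0 0 0; 1 0 0 0 0; 1 0 0 0 0; 1 0 0 0 0; 1 0 0 0 0",
)

```text
clock: 8.8
eef_pos: [0.4576, -0.0712, 0.0491]
tool_rot: [-0.025, 1.0, -0.0, 0.001]
ft_force: [0.1, 0.4, 3.2]
grip_width: 0.0255
grasp_force: 59.5
```

Request:
send_rows(
  motion="1 0 0 -3 0; 1 0 0 -7 0; 1 0 0 -10 0; 1 0 0 -10 0; 1 0 0 -10 0",
)

```text
clock: 9.3
eef_pos: [0.4568, -0.0711, 0.1484]
tool_rot: [-0.025, 1.0, -0.0, 0.001]
ft_force: [0.5, 0.2, -1.0]
grip_width: 0.0252
grasp_force: 59.2
```

```bash
python3 -c "
from h import *
go(.6667,.142,.149,.008)"
```

```text
at [ 0.4568 -0.0711  0.1484] 0.05 SHIFT cm [-22.03  20.24  -0.03] twist 0.042 t 9.3
```

Request:
send_rows(
  motion="1 -3.2 3 0 0.01; 1 -6.4 6 0 0.02; 1 -9.6 9 0 0.03; 1 -12.8 12 0 0.042; 1 -16 15 0 0.042",
)

```text
clock: 9.8
eef_pos: [0.6084, 0.0879, 0.1453]
tool_rot: [-0.004, 1.0, -0.0, -0.002]
ft_force: [0.8, -0.8, -0.1]
grip_width: 0.025
grasp_force: 59.3
```

Request:
send_rows(
  motion="1 -3 2.6 0 0; 1 -5.7 5 0 0; 1 -5.7 5 2 0; 1 -5.7 5 4 0; 1 -5.7 5 4 0",
)

```text
clock: 10.3
eef_pos: [0.6614, 0.1368, 0.1011]
tool_rot: [-0.004, 1.0, -0.001, -0.006]
ft_force: [-1.1, -0.2, -1.4]
grip_width: 0.0254
grasp_force: 59.3
```

Request:
send_rows(
  motion="1 0 0 0 0; 1 0 0 0 0; 1 0 0 0 0",
)

```text
clock: 10.6
eef_pos: [0.666, 0.1371, 0.1093]
tool_rot: [-0.004, 1.0, 0.0, 0.001]
ft_force: [-0.5, -0.4, 0.7]
grip_width: 0.0256
grasp_force: 59.3
```

```bash
python3 -c "
from h import *
go(.6672,.142,.063,.008)"
```

```text
at [0.666  0.1371 0.1093] 0.008 SHIFT cm [-0.11  0.49  4.63] twist -0.0 t 10.6
```

Request:
send_rows(
  motion="1 -0.1 0.5 1 0; 1 -0.1 0.5 2 0; 1 -0.1 0.5 3 0; 1 -0.1 0.5 3.8 0; 1 -0.1 0.5 4.2 0",
)

```text
clock: 11.1
eef_pos: [0.6653, 0.142, 0.0639]
tool_rot: [-0.004, 1.0, -0.0, -0.001]
ft_force: [-0.8, -0.2, 0.1]
grip_width: 0.0256
grasp_force: 59.3
```

Request:
send_rows(
  motion="1 0 0 0 0; 1 0 0 0 0; 1 0 0 0.2 0; 1 0 0 0.3 0; 1 0 0 0.3 0",
)

```text
clock: 11.6
eef_pos: [0.6666, 0.1423, 0.0632]
tool_rot: [-0.004, 1.0, 0.0, 0.0]
ft_force: [0.8, -0.7, -0.1]
grip_width: 0.0256
grasp_force: 59.6
```

Request:
send_rows(
  motion="1 0 0 0.1 0; 1 0 0 0.1 0; 0.2 0 0 0.1 0; -0.2 0 0 0.1 0; -0.2 0 0 0.1 0",
)

```text
clock: 12.1
eef_pos: [0.6662, 0.1422, 0.0615]
tool_rot: [-0.004, 1.0, -0.0, -0.0]
ft_force: [-0.7, 0.3, 0.3]
grip_width: 0.0509
grasp_force: 0.0
```

Request:
send_rows(
  motion="-0.2 0 0 -2 0; -0.3 0 0 -6 0; -0.5 0 0 -10 0; -1 0 0 -13 0; -1 0 0 -13 0",
)

```text
clock: 12.6
eef_pos: [0.6693, 0.1429, 0.1983]
tool_rot: [-0.004, 1.0, 0.001, 0.005]
ft_force: [0.9, -0.4, 0.1]
grip_width: 0.0856
grasp_force: 0.0
```

```bash
python3 -c "
from h import *
look('p94',[.6672,.142],.008,.108)
go(.4449,-.1656,.18,-.23)"
```

```text
[([320, 182, 37, 82], 0.95), ([134, 176, 74, 69], 0.85), ([368, 32, 66, 61], 0.79)]
top centre px [[319.2595 197.1286]] psi 0.008204156967459577 [0.6693 0.1429 0.1983]
at [0.6668 0.1424 0.1927] 0.008 SHIFT cm [ 22.45 -30.61   1.21] twist 0.238 t 12.7
```

View pics/p94.png

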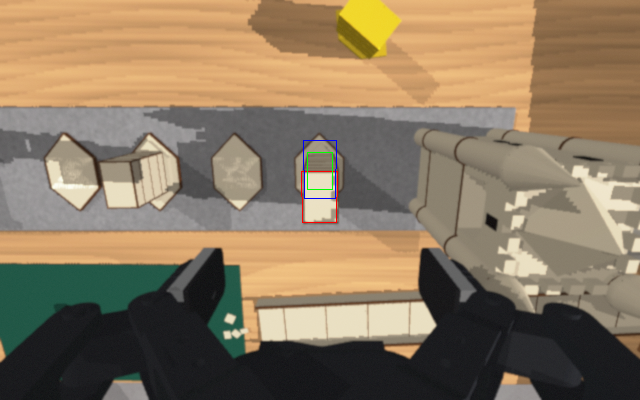

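Request:
send_rows(
  motion="-1 2.8 -3.8 0 0.03; -1 5.6 -7.6 0 0.06; -1 8.4 -11.4 0 0.09; -1 11.2 -15.3 0 0.12; -1 14 -19.1 0 0.15",
)

```text
clock: 13.2
eef_pos: [0.5252, -0.0511, 0.1896]
tool_rot: [0.071, 0.997, -0.0, -0.002]
ft_force: [0.1, -0.6, 1.5]
grip_width: 0.0854
grasp_force: 0.0
```

```bash
python3 -c "
from h import *
go(.4449,-.1656,.17,-.23)"
```

```text
at [ 0.5252 -0.0511  0.1896] -0.143 SHIFT cm [  6.31 -12.48   1.99] twist 0.087 t 13.2
```

Request:
send_rows(
  motion="-1 2 -4 0.5 0.03; -1 4 -8 1 0.06; -1 6 -12 1.5 0.087; -1 6.3 -12.5 2 0.087; -1 6.3 -12.5 2 0.087",
)

```text
clock: 13.7
eef_pos: [0.4457, -0.1651, 0.1698]
tool_rot: [0.116, 0.993, 0.001, -0.002]
ft_force: [0.2, 0.6, -0.4]
grip_width: 0.0856
grasp_force: 0.0
```

```bash
python3 -c "
from h import *
look('w46',[.4449,-.1656],-.23,.046)
go(.4449,-.1656,.02,-.23)"
```

```text
[([168, 149, 78, 72], 0.85), ([326, 183, 39, 63], 0.84), ([446, 43, 100, 81], 0.75), ([519, 386, 43, 23], 0.72), ([638, 318, 3, 29], 0.49)]
top centre px [[319.775 190.273]] psi -0.23164718890661554 [ 0.4457 -0.1651  0.1698]
at [ 0.4478 -0.1641  0.171 ] -0.228 SHIFT cm [ 0.23 -0.23 15.1 ] twist 0.002 t 13.8
```

View pics/w46.png

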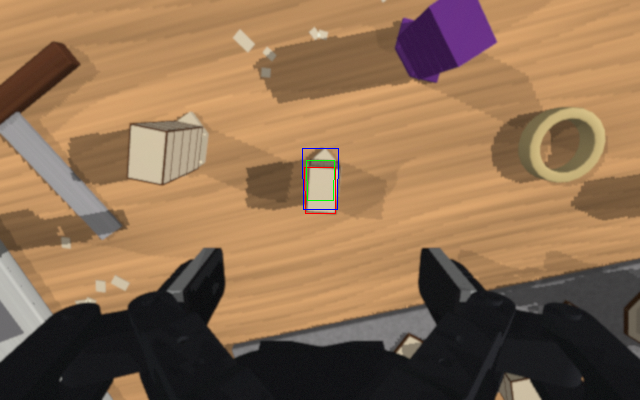

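Request:
send_rows(
  motion="-1 0 -0.1 4 0.04; -1 0 -0.1 8 0.08; -1 0 -0.1 12 0.08; -1 0 -0.1 14 0.08; -1 0 -0.1 14.6 0.08",
)

```text
clock: 14.3
eef_pos: [0.4464, -0.1635, 0.0231]
tool_rot: [0.152, 0.988, 0.001, -0.003]
ft_force: [0.1, 0.3, -0.3]
grip_width: 0.0856
grasp_force: 0.0
```

Request:
send_rows(
  motion="0 0 0 0 0; 1 0 0 0 0; 1 0 0 0 0; 1 0 0 0 0; 1 0 0 0 0",
)

```text
clock: 14.8
eef_pos: [0.449, -0.1662, 0.0273]
tool_rot: [0.154, 0.988, -0.0, 0.002]
ft_force: [0.7, 0.0, 4.1]
grip_width: 0.0246
grasp_force: 59.9
```

Request:
send_rows(
  motion="1 0 0 -3 0; 1 0 0 -7 0; 1 0 0 -10 0; 1 0 0 -10 0; 1 0 0 -10 0",
)

```text
clock: 15.3
eef_pos: [0.4481, -0.166, 0.1267]
tool_rot: [0.154, 0.988, -0.0, 0.001]
ft_force: [0.1, -0.7, -1.7]
grip_width: 0.0244
grasp_force: 59.2
```

```bash
python3 -c "
from h import *
o,Rm,p=pose(); M=model('wrist',o); e=o['eef_pos']; I=vision.camera('wrist')[:,:,::-1].copy()
for x in (.031,.029,.027,.033): print(x,proj(M,[e+Rm@[x,0,.0243]]),'top front', proj(M,[e+Rm@[x-.011,0,-.0187]]))
J=I[100:350,220:420]; cv2.imwrite('pics/h46.png',cv2.resize(J,(480,600)))
go(.6687,-.110,.13,.008)"
```

```text
0.031 [[320.285  178.7979]] top front [[319.9711 226.9222]]
0.029 [[320.2861 182.5074]] top front [[319.9737 231.5167]]
0.027 [[320.2872 186.1943]] top front [[319.9763 236.075 ]]
0.033 [[320.284  175.0654]] top front [[319.9684 222.2911]]
at [ 0.4471 -0.1657  0.1256] -0.309 SHIFT cm [-19.42  12.04  -0.45] twist -0.317 t 15.35
```

View pics/h46.png

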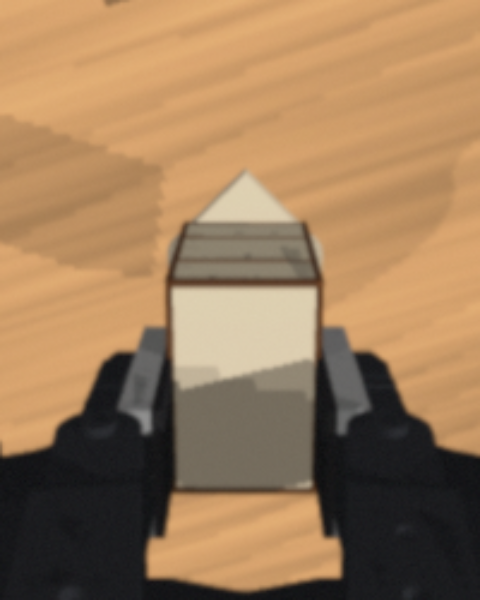

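Request:
send_rows(
  motion="1 -3.9 2.4 0 -0.06; 1 -7.8 4.8 0 -0.12; 1 -11.7 7.2 0 -0.18; 1 -15.6 9.6 0 -0.25; 1 -19.4 12 0 -0.317",
)

```text
clock: 15.85
eef_pos: [0.6693, -0.1097, 0.1233]
tool_rot: [-0.005, 1.0, 0.0, -0.002]
ft_force: [0.3, 0.0, 0.2]
grip_width: 0.0246
grasp_force: 59.2
```

Request:
send_rows(
  motion="1 0 0 1 0; 1 0 0 3 0; 1 0 0 4 0; 1 0 0 4 0; 1 0 0 4 0",
)

```text
clock: 16.35
eef_pos: [0.668, -0.1106, 0.0854]
tool_rot: [-0.004, 1.0, 0.0, -0.001]
ft_force: [-1.2, 0.2, 0.1]
grip_width: 0.0247
grasp_force: 59.1
```

```bash
python3 -c "
from h import *
go(.6727,-.110,.0413,.008)"
```

```text
at [ 0.668  -0.1106  0.0854] 0.008 SHIFT cm [-0.48  0.06  4.41] twist -0.0 t 16.35
```

Request:
send_rows(
  motion="1 -0.4 0.1 1 0; 1 -0.4 0.1 2 0; 1 -0.4 0.1 3 0; 1 -0.4 0.1 3.7 0; 1 -0.4 0.1 4 0",
)

```text
clock: 16.85
eef_pos: [0.6719, -0.1092, 0.0442]
tool_rot: [-0.004, 1.0, 0.0, -0.001]
ft_force: [-0.7, 0.2, -0.2]
grip_width: 0.0249
grasp_force: 59.2
```

Request:
send_rows(
  motion="1 0 0 0 0; 1 0 0 0.1 0; 1 0 0 0.2 0; 1 0 0 0.3 0; 1 0 0 0.3 0",
)

```text
clock: 17.35
eef_pos: [0.6729, -0.1093, 0.043]
tool_rot: [-0.004, 1.0, -0.0, 0.0]
ft_force: [-0.2, -0.3, -1.3]
grip_width: 0.0246
grasp_force: 59.2
```

Still about 1.5 mm up; lower and release.

Request:
send_rows(
  motion="1 0 0 0.1 0; 1 0 0 0.2 0; 1 0 0 0.25 0; 1 0 0 0.25 0; 1 0 0 0.25 0",
)

```text
clock: 17.85
eef_pos: [0.6731, -0.1093, 0.0414]
tool_rot: [-0.004, 1.0, -0.0, 0.0]
ft_force: [-1.9, 0.4, 5.2]
grip_width: 0.0249
grasp_force: 59.8
```

Request:
send_rows(
  motion="0.2 0 0 0 0; -0.2 0 0 0 0; -0.2 0 0 0 0; -0.2 0 0 -0.5 0; -0.3 0 0 -3 0",
)

```text
clock: 18.35
eef_pos: [0.6702, -0.1089, 0.0669]
tool_rot: [-0.004, 1.0, 0.001, -0.004]
ft_force: [-0.2, -0.3, -0.4]
grip_width: 0.0555
grasp_force: 0.0
```

Request:
send_rows(
  motion="-0.3 0 0 -4 0; -1 0 0 -8 0; -1 0 0 -11.5 0; -1 0 0 -11.5 0; -1 0 0 -11.5 0",
)

```text
clock: 18.85
eef_pos: [0.6737, -0.1094, 0.1871]
tool_rot: [-0.004, 1.0, -0.0, 0.002]
ft_force: [0.8, 0.7, -0.4]
grip_width: 0.0854
grasp_force: 0.0
```

```bash
python3 -c "
from h import *
look('p46',[.6687,-.110],.008,.060)
go(.3844,-.2822,.18,-.45)"
```

```text
[([599, 181, 83, 83], 0.83), ([626, 32, 25, 50], 0.64), ([417, 177, 55, 66], 0.59)]
top centre px [[320.2642 183.2089]] psi 0.008250780411791832 [ 0.6737 -0.1094  0.1871]
at [ 0.6721 -0.1092  0.184 ] 0.008 SHIFT cm [ 28.91 -17.06   0.46] twist 0.458 t 18.95
```

View pics/p46.png

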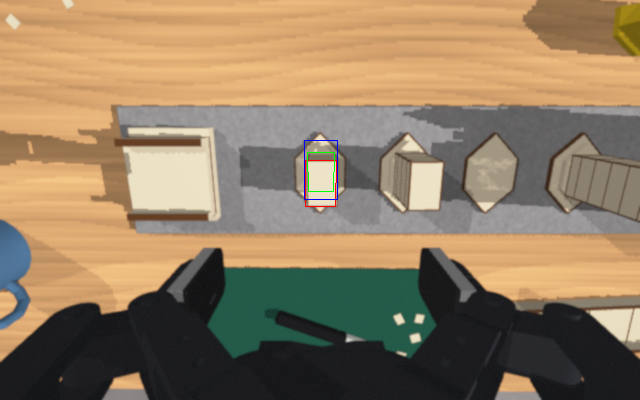

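Request:
send_rows(
  motion="-1 4.1 -2.4 0 0.07; -1 8.2 -4.8 0 0.14; -1 12.3 -7.2 0 0.21; -1 16.4 -9.6 0 0.28; -1 20.5 -12 0 0.35",
)

```text
clock: 19.45
eef_pos: [0.466, -0.2311, 0.1834]
tool_rot: [0.171, 0.985, 0.0, -0.002]
ft_force: [0.4, -0.4, -0.0]
grip_width: 0.0854
grasp_force: 0.0
```

Request:
send_rows(
  motion="-1 3.5 -3 0 0.05; -1 4.5 -4 0 0.07; -1 4.5 -4 0 0.07; -1 4.5 -4 0 0.07",
)

```text
clock: 19.85
eef_pos: [0.4134, -0.2535, 0.1848]
tool_rot: [0.204, 0.979, 0.0, -0.0]
ft_force: [-0.5, 0.4, -0.1]
grip_width: 0.0855
grasp_force: 0.0
```

```bash
python3 -c "
from h import *
look('w78',[.3844,-.2822],-.45,.078)
go(.3844,-.2822,.036,-.45)"
```

```text
[([537, 31, 131, 57], 0.85), ([611, 320, 52, 71], 0.68), ([282, 165, 44, 70], 0.56)]
top centre px [[272.1664 177.1947]] psi -0.4117222670913275 [ 0.4134 -0.2535  0.1848]
at [ 0.4142 -0.2532  0.1849] -0.41 SHIFT cm [ 1.57 -3.86 14.89] twist 0.04 t 19.95
```

View pics/w78.png

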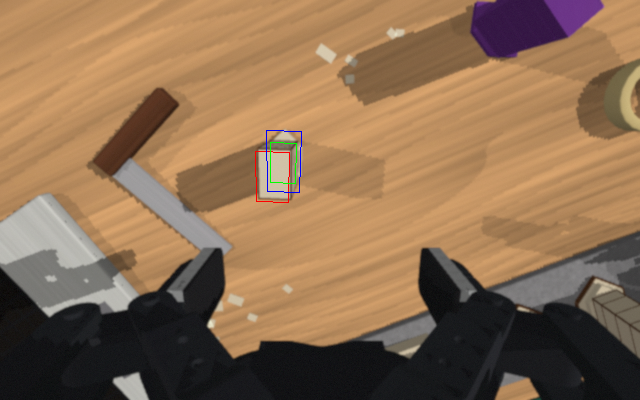

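Request:
send_rows(
  motion="-1 1.5 -3.75 0 0.09; -1 1.5 -3.75 3 0.09; -1 1.5 -3.75 7 0.09; -1 1.5 -3.75 11 0.09; -1 1.5 -3.75 14.6 0.09",
)

```text
clock: 20.45
eef_pos: [0.3854, -0.2813, 0.0375]
tool_rot: [0.247, 0.969, 0.0, 0.0]
ft_force: [-0.6, -0.8, -0.5]
grip_width: 0.0857
grasp_force: 0.0
```

Request:
send_rows(
  motion="-1 0 0 0 0; -1 0 0 0 0; -1 0 0 0 0",
)

```text
clock: 20.75
eef_pos: [0.3864, -0.2828, 0.0411]
tool_rot: [0.248, 0.969, -0.001, 0.002]
ft_force: [0.2, 0.3, 0.0]
grip_width: 0.0853
grasp_force: 0.0
```

```bash
python3 -c "
from h import *
go(.384,-.281,.036,-.5)"
```

```text
at [ 0.3864 -0.2828  0.0411] -0.501 SHIFT cm [0.29 0.04 0.51] twist -0.001 t 20.75
```

Request:
send_rows(
  motion="0 0.2 0 0 0; 1 0.2 0 0 0; 1 0.2 0 0 0; 1 0.2 0 0 0; 1 0.2 0 0 0",
)

```text
clock: 21.25
eef_pos: [0.383, -0.2814, 0.04]
tool_rot: [0.248, 0.969, -0.0, 0.001]
ft_force: [0.0, -0.6, 5.5]
grip_width: 0.0253
grasp_force: 59.3
```

Request:
send_rows(
  motion="1 0 0 -3 0; 1 0 0 -7 0; 1 0 0 -11 0; 1 0 0 -11 0; 1 0 0 -11 0",
)

```text
clock: 21.75
eef_pos: [0.383, -0.2814, 0.1501]
tool_rot: [0.248, 0.969, -0.0, 0.001]
ft_force: [-0.2, 0.4, -0.1]
grip_width: 0.0255
grasp_force: 58.8
```

```bash
python3 -c "
from h import *
o,Rm,p=pose(); M=model('wrist',o); e=o['eef_pos']; I=vision.camera('wrist')[:,:,::-1].copy()
for x in (.031,.029,.027,.033): print(x,proj(M,[e+Rm@[x,0,.035]]),'top front', proj(M,[e+Rm@[x-.011,0,-.038]]))
J=I[100:350,220:420]; cv2.imwrite('pics/h78.png',cv2.resize(J,(480,600)))
go(.6675,.058,.15,.008)"
```

```text
0.031 [[320.2838 175.0248]] top front [[319.6871 246.3776]]
0.029 [[320.2849 178.5344]] top front [[319.6915 251.6284]]
0.027 [[320.2859 182.0237]] top front [[319.6958 256.8311]]
0.033 [[320.2828 171.4948]] top front [[319.6827 241.0781]]
at [ 0.3821 -0.2807  0.1488] -0.502 SHIFT cm [-8.73 43.42 -0.13] twist -0.51 t 21.8
```

View pics/h78.png

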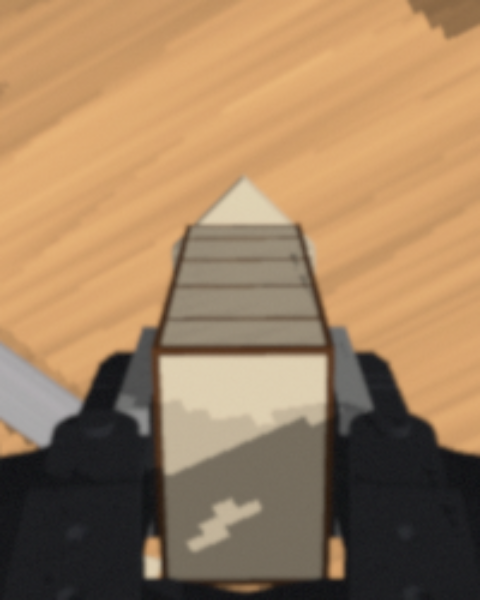

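Request:
send_rows(
  motion="1 -0.9 4.4 0 -0.05; 1 -1.8 8.8 0 -0.1; 1 -2.7 13.2 0 -0.15; 1 -3.6 17.6 0 -0.2; 1 -4.5 22 0 -0.25",
)

```text
clock: 22.3
eef_pos: [0.5273, -0.108, 0.1469]
tool_rot: [0.125, 0.992, 0.0, -0.002]
ft_force: [0.7, -0.3, -0.1]
grip_width: 0.0255
grasp_force: 58.9
```

```bash
python3 -c "
from h import *
go(.6675,.058,.15,.008)"
```

```text
at [ 0.5273 -0.108   0.1469] -0.25 SHIFT cm [-9.48 19.56 -0.36] twist -0.258 t 22.3
```

Request:
send_rows(
  motion="1 -2 4 0 -0.06; 1 -4 8 0 -0.12; 1 -6 12 0 -0.18; 1 -8 16 0 -0.24; 1 -9.4 19.5 0 -0.258",
)

```text
clock: 22.8
eef_pos: [0.6674, 0.0575, 0.1461]
tool_rot: [-0.004, 1.0, -0.0, -0.002]
ft_force: [0.8, -0.5, 0.0]
grip_width: 0.025
grasp_force: 58.9
```

Request:
send_rows(
  motion="1 0 0 0 0; 1 0 0 0 0; 1 0 0 0 0",
)

```text
clock: 23.1
eef_pos: [0.666, 0.0548, 0.1475]
tool_rot: [-0.003, 1.0, -0.0, -0.002]
ft_force: [0.1, 0.2, -0.8]
grip_width: 0.0256
grasp_force: 59.0
```

```bash
python3 -c "
from h import *
go(.6675,.058,.054,.008)"
```

```text
at [0.666  0.0548 0.1475] 0.005 SHIFT cm [-0.19  0.32  9.35] twist -0.003 t 23.1
```

Request:
send_rows(
  motion="1 -0.1 0.3 2 0; 1 -0.1 0.3 4 0; 1 -0.1 0.3 6 0; 1 -0.1 0.3 8 0; 1 -0.1 0.3 8.8 0",
)

```text
clock: 23.6
eef_pos: [0.666, 0.0568, 0.059]
tool_rot: [-0.002, 1.0, -0.0, -0.002]
ft_force: [-0.1, -0.1, -0.9]
grip_width: 0.0254
grasp_force: 59.0
```

Request:
send_rows(
  motion="1 0 0 0 0; 1 0 0 0 0; 1 0 0 0.1 0; 1 0 0 0.2 0; 1 0 0 0.2 0",
)

```text
clock: 24.1
eef_pos: [0.6688, 0.0587, 0.06]
tool_rot: [-0.003, 1.0, 0.0, 0.001]
ft_force: [-0.8, -0.0, -0.8]
grip_width: 0.0255
grasp_force: 59.0
```

Request:
send_rows(
  motion="1 0 0 0.2 0; 1 0 0 0.4 0; 1 0 0 0.5 0; 1 0 0 0.6 0; 1 0 0 0.6 0",
)

```text
clock: 24.6
eef_pos: [0.6683, 0.0587, 0.0542]
tool_rot: [-0.003, 1.0, 0.0, 0.0]
ft_force: [-3.3, -0.5, 5.3]
grip_width: 0.0253
grasp_force: 59.8
```

Contact; release and rise.

Request:
send_rows(
  motion="0.2 0 0 0 0; -0.2 0 0 0 0; -0.2 0 0 0 0; -0.2 0 0 -0.5 0; -0.2 0 0 -3 0",
)

```text
clock: 25.1
eef_pos: [0.6658, 0.0584, 0.0801]
tool_rot: [-0.003, 1.0, -0.0, -0.004]
ft_force: [0.4, -0.7, -0.1]
grip_width: 0.0515
grasp_force: 0.0
```

Request:
send_rows(
  motion="-0.2 0 0 -4 0; -0.3 0 0 -8 0; -1 0 0 -11 0; -1 0 0 -11 0; -1 0 0 -11 0",
)

```text
clock: 25.6
eef_pos: [0.6691, 0.0587, 0.1947]
tool_rot: [-0.003, 1.0, 0.0, 0.001]
ft_force: [0.4, -0.7, 0.2]
grip_width: 0.0855
grasp_force: 0.0
```

```bash
python3 -c "
from h import *
look('p78',[.6675,.058],.008,.092)
T=model('top'); I=vision.camera('top')[:,:,::-1].copy()
cv2.imwrite('pics/x.png',I)
a=cv2.imread('pics/p78.png'); cv2.imwrite('pics/fin.png',np.vstack([a[60:300],cv2.resize(I[90:210,140:460],(640,240))]))"
```

```text
[([228, 180, 55, 71], 0.92), ([322, 184, 34, 77], 0.91), ([144, 177, 69, 59], 0.78), ([467, 34, 83, 60], 0.64), ([423, 185, 70, 84], 0.57)]
top centre px [[319.8052 194.4585]] psi 0.0062219504170175875 [0.6691 0.0587 0.1947]
```

View pics/fin.png

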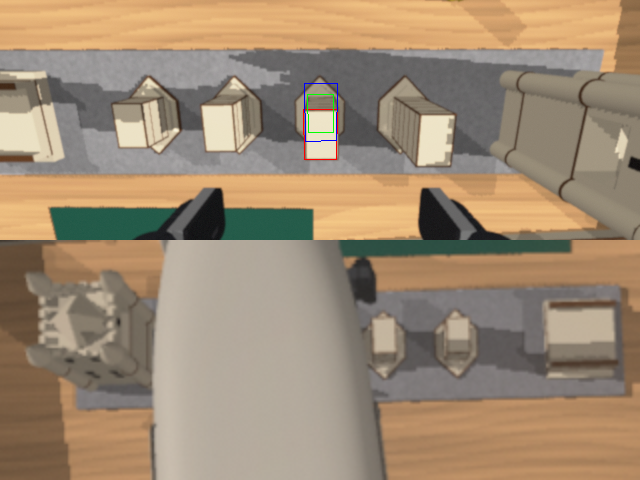

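All four piers stand centred on their footings in the right order, with the gripper at (320,220) clear above them. I'm handing in.

```bash
python3 -c "
from workcell import workorder
print(workorder.job_done())"
```

```text
the job is handed in; nothing more can be done
None
```

I stood all four piers on their footings, 94, 78, 62 and 46 mm counting from the tower, let go of them all, and handed the job in at about 26 s; the wrist-camera checks showed each one upright and centred, but no verdict came back.

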